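# Pack the courier tray with a carton and two bottles

## Task

Pack the open grey tray so that the small carton, the medium bottle and the large bottle all stand upright on its floor, side by side in one row. The carton already in the tray is in the way, so shift it to make room; the large bottle leans in the sloping metal cradle and has to be stood upright. Set the bottles down gently without forcing them in, and leave the beaker and the smallest bottle standing where they are.

Things in the scene. Friction and masses are not known exactly. Their poses are not given: they have to be found in the camera images.
- tray: open grey plastic tray, fixed, 78 x 170 x 45 mm outside (rim lip 5 mm more each side); inside 70 mm along its x and 162 mm along its y, walls and floor 4 mm thick. Origin: centre of the underside; z up.
- tray_floor (a point): centre of the tray's inner floor, 4 mm above its underside; axes as the tray's
- carton: plain pale carton, a block 60 mm (its x) x 36 mm (its y) x 88 mm high, loose, standing on the tray's floor, its x roughly along the tray's x. Origin: centre of its underside; z up through its top. 0.12 kg.
- cradle: fixed aluminium drip cradle, base 130 x 80 mm; its back leans 0.61 rad (35 degrees) from vertical, towards its own -x (roughly at the robot). The bottle's foot stands on a ledge; side rails 66 mm apart reach 70 mm and the back 85 mm along the bottle, so its cap stands free. Origin: on the underside, 32 mm straight below the centre of the bottle's foot.
- large_bottle: large white plastic bottle with screw cap, 60 mm across, 138 mm high: body up to 94 mm above its foot, above that the cap and neck, to be gripped as 30 mm square along its x and y. It starts leaning in the cradle, cap up and towards the robot. Origin: centre of its underside; z along its axis towards the cap. 0.2 kg.
- medium_bottle: medium white plastic bottle with screw cap, 52 mm across, 118 mm high: body up to 79 mm above its foot, above that the cap and neck, to be gripped as 26 mm square along its x and y. Starts standing on the open worktop, front left or behind the tray. Origin: centre of its underside; z up towards the cap. 0.17 kg.
- pipette_stand: fixed, empty white pipette stand, an obstacle left of the tray's far side: base about 95 x 85 mm, post and holder arms 207 mm high; the arms reach 75 mm from its origin towards its -x (the robot) and 20 mm to either side, at 150 to 207 mm height. Origin: on the worktop, 40 mm in front of the post.
- small_bottle: smallest bottle, 48 mm across, 102 mm high, a bystander standing on the worktop. Origin: centre of its underside.
- waste_beaker: beaker with used tips, 66 mm across, 81 mm high, a bystander standing on the worktop. Origin: centre of its underside.
Things that resemble listed ones, but are neither listed nor needed, are in the scene too. Leave any purple or yellow look-alike of the carton alone.

How it is judged (in metres and radians):
At the end, for the whole second after the job is handed in: Carton, medium bottle and large bottle all stand inside the tray with their undersides within 5 mm of its floor and within 0.1 rad of upright, at rest and released (x of carton in the frame of tray_floor between -0.014 and 0.014 m and y of carton in the frame of tray_floor between -0.066 and 0.066 m and z of carton in the frame of tray_floor between -0.004 and 0.005 m and angle between each of carton, medium_bottle, large_bottle's own z axis and vertical below 0.1 rad and linear speed of each of carton, medium_bottle, large_bottle below 0.02 m/s and x of medium_bottle in the frame of tray_floor between -0.014 and 0.014 m and y of medium_bottle in the frame of tray_floor between -0.059 and 0.059 m and z of medium_bottle in the frame of tray_floor between -0.004 and 0.005 m and x of large_bottle in the frame of tray_floor between -0.014 and 0.014 m and y of large_bottle in the frame of tray_floor between -0.055 and 0.055 m and z of large_bottle in the frame of tray_floor between -0.004 and 0.005 m); the robot touches nothing.
It fails at once if a bottle is forced into the tray (over 70 N between it and the tray) (contact force between any of large_bottle, medium_bottle and tray above 70 N).
It fails at once if a bottle is dropped (low down and out of the fingers, it moves faster than 0.5 m/s, as after a fall of more than about 13 mm) ((linear speed of large_bottle above 0.5 m/s and contact force between the fingers and large_bottle below 0.05 N and height (world z) of large_bottle below 0.05 m) or (linear speed of medium_bottle above 0.5 m/s and contact force between the fingers and medium_bottle below 0.05 N and height (world z) of medium_bottle below 0.05 m)).
It fails at once if the beaker or the smallest bottle is knocked over or moved by more than 30 mm (distance of any of small_bottle, waste_beaker from where it was at the start of the episode above 0.03 m or angle between any of small_bottle, waste_beaker's own z axis and vertical above 0.4 rad).
It also fails if it takes over 67 s, if anything falls off the work surface, if the arm or the gripper's body presses on something with over 40 N, if the wrist force passes 120 N, or if a joint passes its speed limit or range.

## Robot

A 6-joint arm with a two-finger parallel gripper is mounted at the origin on a cart in front of the work surface, level with it; the furniture and walls round the work are solid. World frame = base frame: x ahead of the robot, y to its left, z up, the work surface at z = 0. Lengths are in mm, angles in degrees, forces in N, time in s.
With the tool pointing down it reaches from about 350 to 850 mm from the base axis. Payload 8.1 kg.
Tool frame: the origin (TCP) lies on the centre line of the jaws, within the pads' length; the fingertips stand 19 mm ahead of it and the grasp point (between the pads) is the TCP (r.tip_reach is the z of the fingertips in the tool frame, in mm); z points along the fingers, y is the line along which they close (so a half turn about z gives the same grasp; the last joint's range is limited). The gripper opens to 85 mm and grips with 20 to 120 N. Pads are 22 mm wide; open, the fingers measure 114 mm over their backs; the gripper's body (76 mm by 85 mm) begins 54 mm behind the grasp point. The pads swing forward as they close: fully open they stand 13 mm farther back than shut.
Start: joints at [60.94, 7.471, 85.268, -0, 87.261, -4.893], TCP at [245.622, 547.426, 250.292] pointing down, gripper open.
Joint ranges: [-169.43, 169.43], [-51.17, 129.36], [1.28, 143.12], [-76.62, 256.62], [0, 156.53], [-152.29, 152.29]. Speed limits (degrees/s): [136.94, 136.94, 159.86, 180, 180, 180].

## Interface

Orientations are given as [roll, pitch, yaw] about the fixed x, y, z axes, in that order (R = Rz(yaw) Ry(pitch) Rx(roll)).
In Python, from bench import r gives the robot as it stands. The module is installed in compiled form; this text tells all that it offers.
- The arm moves only by the shell command python3 -m handwheel 'ROWS' [FORCE]. ROWS is JSON, a list of rows, each a list of 7 numbers: the shift along the tool's x, y, z in m, then the turn, a rotation vector about the tool's x, y, z in degrees, then the finger opening in m, from 0 to 0.0854. In form: [[tx, ty, tz, ax, ay, az, claw], ...]. A call has 1 to 8 rows; each row shifts and turns the commanded pose from where the row before left it, along the tool's axes as they then stand; what a row does not reach is not made up. A row lasts 1/12 s, in which the tool goes at most 41.7 mm and 7.16 degrees, less where a joint would pass 70% of its speed; a pose out of reach is approached as far as the arm can. A call with a gripper value outside its range is refused whole. The fingers move at their own pace and stop on an object; FORCE is the grip in N (left out, the last holds). Time passes only in rows, so rows that do not move let the fingers close. It gives the time, the measured TCP pose, the force, the opening and the grip force at its end, in the units of the state.
- r.sense(): the state, without advancing time (a new reading comes with each control period).
- r.snapshot(name): name is "scene" or "side" or "wrist"; returns (picture, depth): 384x512x3 uint8, blue, green, red; 384x512 float32, mm along the optical axis (not along the pixel's ray), 0 where there is no reading.
- r.calibration(name): a dict with "vfov" (degrees; the focal length in pixels is half the picture's height over the tangent of half this angle, whatever the lens; pixels are square), "cx", "cy" (the principal point, pixels), "rvec" (rotation vector, rad) and "tvec" (3), from world to camera coordinates, as OpenCV has them; the wrist camera has in their place "tool_from_camera" (4x4, takes a point from camera to tool coordinates, whose origin is the TCP and whose axes are the flange's). Camera axes: x right, y down, z forward; pixel columns grow to the right and rows downward; lengths in mm; the calibration is good to about 2 mm. A picture is of the moment at which its call begins: read the wrist's pose just before it. calibration takes no time and is no camera call.
- r.hand_in(): hands the job in; it is judged then, once.
The state is a dict: "time": time; "joint_pos": joint angles; "qd": joint speeds; "joint_efforts": joint torques, N m; "tool_pos": TCP position; "tcp_rot": TCP orientation; "ft_force": force on the tool from outside, world axes, zero at the start; "wrist_torque": the same for the moment, N m; "finger_gap": finger opening in mm; "grip_force": force on a finger pad.
Only numpy, scipy, OpenCV 4.12 (cv2) and the standard library are available. Lean on these libraries where they do the work, as an engineer would, in place of code of your own. Each camera call takes 0.05 s, during which the arm holds its last target. There are 200 camera calls.

## Working session

There is one attempt and no reset: what is moved stays moved. The work goes in short steps, Python scripts to look and compute and a shell command to move; the robot and the scene stay as the last step left them, time stands still between calls to the robot, and variables do not carry over. Pictures are saved under pics/ and viewed, at most 10 in all, crops included, and the job is handed in when it is done.

```bash
mkdir -p pics
cat > h.py <<'E'
import numpy as np, cv2, json
from bench import r
from scipy.spatial.transform import Rotation as R
def snap(n):
    s=r.sense(); p,d=r.snapshot(n); np.savez(f'{n}.npz',p=p,d=d,pos=s['tool_pos'],rot=s['tcp_rot']); return p,d
def cam(n):
    c=r.calibration(n); f=192/np.tan(np.radians(c['vfov'])/2)
    if 'rvec' in c:
        Rm=cv2.Rodrigues(np.array(c['rvec'],float))[0]; t=np.array(c['tvec'],float).ravel()
        return f,c['cx'],c['cy'],Rm.T,-Rm.T@t
    z=np.load(f'{n}.npz'); T=np.array(c['tool_from_camera']); Rt=R.from_euler('xyz',z['rot'],degrees=True).as_matrix()
    return f,c['cx'],c['cy'],Rt@T[:3,:3],Rt@T[:3,3]+z['pos']
def cloud(n):
    z=np.load(f'{n}.npz'); f,cx,cy,Rm,o=cam(n); d=z['d']; v,u=np.mgrid[:384,:512]
    P=np.stack([(u-cx)/f*d,(v-cy)/f*d,d],-1)@Rm.T+o; P[d==0]=np.nan; return P
def ray(n,u,v,z):
    f,cx,cy,Rm,o=cam(n); w=Rm@[(u-cx)/f,(v-cy)/f,1]; return o+w*(z-o[2])/w[2]
E
python3 - <<'E'
from h import *
a,_=snap('scene');b,_=snap('side')
cv2.imwrite('pics/scene.png',cv2.resize(a,(800,600)));cv2.imwrite('pics/side.png',cv2.resize(b,(800,600)))
print(r.sense())
for n in('scene','side'):print(r.calibration(n),cam(n)[4])
E
```

```text
{'time': 0.1, 'joint_pos': array([ 6.09396385e+01,  7.51033733e+00,  8.53225285e+01,  1.80860460e-04,
        8.72605038e+01, -4.89216162e+00]), 'qd': array([ 0.02765429,  0.00523336, -0.15183319,  0.02910527, -0.12555242,
       -0.05958581]), 'joint_efforts': array([ 2.46702395e-03, -5.70951569e+01, -5.01944017e+01, -3.82277710e-05,
        8.17332650e-03,  1.78992940e-05]), 'tool_pos': array([245.40034121, 547.0265104 , 249.35881923]), 'tcp_rot': array([-1.79906986e+02, -8.14259161e-03,  1.55831785e+02]), 'ft_force': array([-0.39795441,  0.03519459,  0.25367427]), 'wrist_torque': array([ 0.00763865, -0.00458358,  0.02423372]), 'grip_force': 0.0, 'finger_gap': 85.49580588874413}
{'vfov': 45.397099224671294, 'cx': 258.9693355590599, 'cy': 190.81104682294318, 'rvec': array([ 2.08296133, -0.4786669 ,  0.27787721]), 'tvec': array([-507.22412182,  161.368214  , 1157.86707535])} [   53.3580658  -1028.65195394   750.33342514]
{'vfov': 49.133755415969176, 'cx': 258.6708666018749, 'cy': 188.51465401858803, 'rvec': array([ 0.10569393,  2.74803162, -1.48941788]), 'tvec': array([ 551.44821084,   31.08078637, 1069.9793428 ])} [596.19144757 841.55186248 621.50073141]
```

View pics/scene.png

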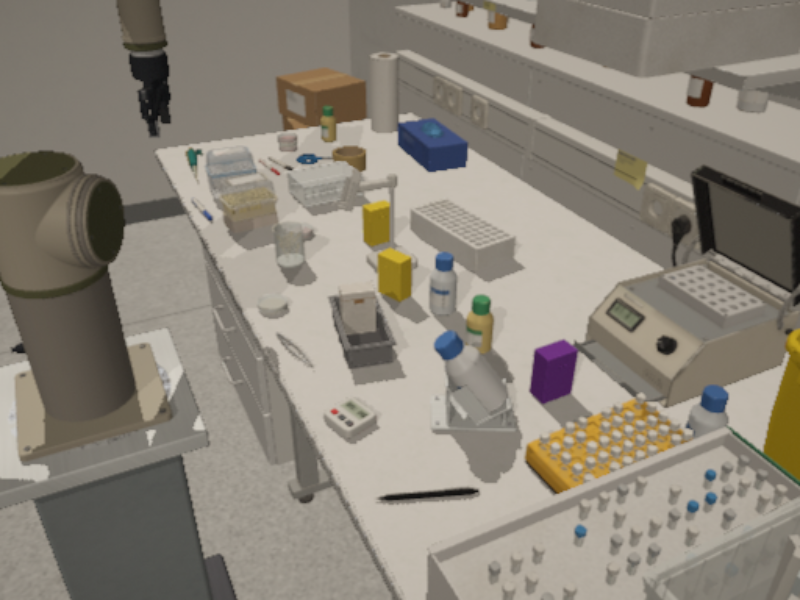

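View pics/side.png

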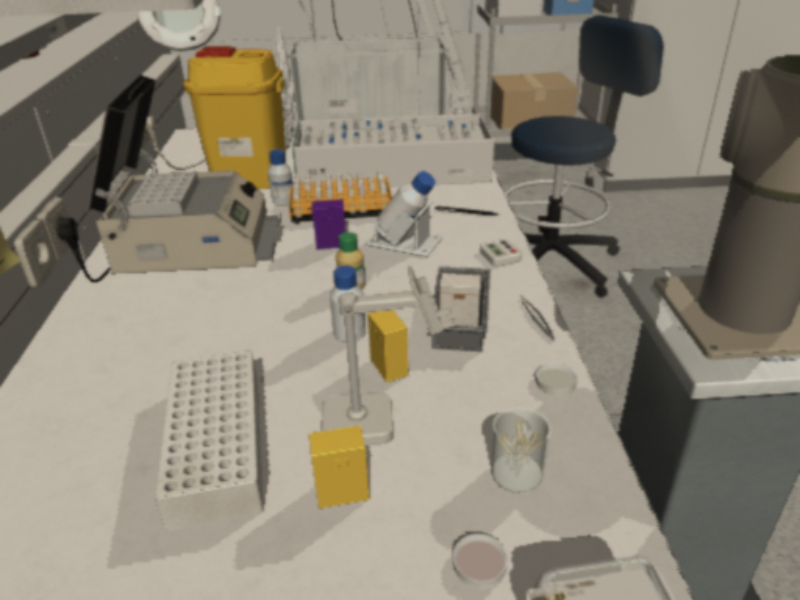

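The scene shows the tray with the pale carton at (360,330), the large bottle in the cradle at (470,370), and the pipette stand at (385,230). Candidates for the medium bottle:
- The blue-capped white bottle at (443,285) is behind the tray.
- The blue-capped white bottle at (712,412) is far right.
- The amber green-capped one at (480,325) isn't white.

The first fits the description ("behind the tray"). I'll confirm it by height and a crop.

Run:
```python
from h import *
H=np.zeros((520,800),np.float32);C=np.zeros((520,800,3),np.uint8)
for n in('scene','side'):
    P=cloud(n).reshape(-1,3);p=np.load(n+'.npz')['p'].reshape(-1,3)
    ok=np.isfinite(P[:,0]);P=P[ok];p=p[ok]
    # rows: x 330..850 (up), cols: y 400..-400
    i=(850-P[:,0]).astype(int);j=(400-P[:,1]).astype(int)
    m=(i>=0)&(i<520)&(j>=0)&(j<800)&(P[:,2]<230)&(P[:,2]>-10)
    for a,b,z,c in zip(i[m],j[m],P[m,2],p[m]):
        s=np.s_[max(a-1,0):a+2,max(b-1,0):b+2]
        w=H[s]<z; H[s][w]=z; C[s][w]=c
cv2.imwrite('pics/top.png',C)
def cen(n,box,lo,hi,f):
    P=cloud(n);u0,v0,u1,v1=[int(k*.64) for k in box];Q=P[v0:v1,u0:u1].reshape(-1,3);c=np.load(n+'.npz')['p'][v0:v1,u0:u1].reshape(-1,3).astype(int)
    m=np.isfinite(Q[:,0])&f(c);Q=Q[m]
    print(n,box,len(Q),np.percentile(Q,[2,50,98],axis=0).round().tolist())
blue=lambda c:(c[:,0]>c[:,2]+35)
for n,b in(('scene',(425,245,465,280)),('scene',(690,380,735,415)),('scene',(425,325,475,365)),('side',(325,260,365,295)),('side',(262,145,292,168)),('side',(405,165,440,200))):cen(n,b,0,0,blue)
```

```text
scene (425, 245, 465, 280) 114 [[624.0, -27.0, 97.0], [636.0, -19.0, 113.0], [651.0, 2.0, 121.0]]
scene (690, 380, 735, 415) 231 [[773.0, -538.0, 97.0], [782.0, -527.0, 116.0], [802.0, -509.0, 120.0]]
scene (425, 325, 475, 365) 234 [[477.0, -302.0, 125.0], [492.0, -294.0, 143.0], [510.0, -268.0, 155.0]]
side (325, 260, 365, 295) 165 [[627.0, -16.0, 96.0], [641.0, 5.0, 114.0], [654.0, 11.0, 118.0]]
side (262, 145, 292, 168) 65 [[777.0, -525.0, 96.0], [789.0, -507.0, 110.0], [801.0, -497.0, 118.0]]
side (405, 165, 440, 200) 135 [[479.0, -288.0, 122.0], [498.0, -266.0, 140.0], [514.0, -257.0, 152.0]]
```

View pics/top.png

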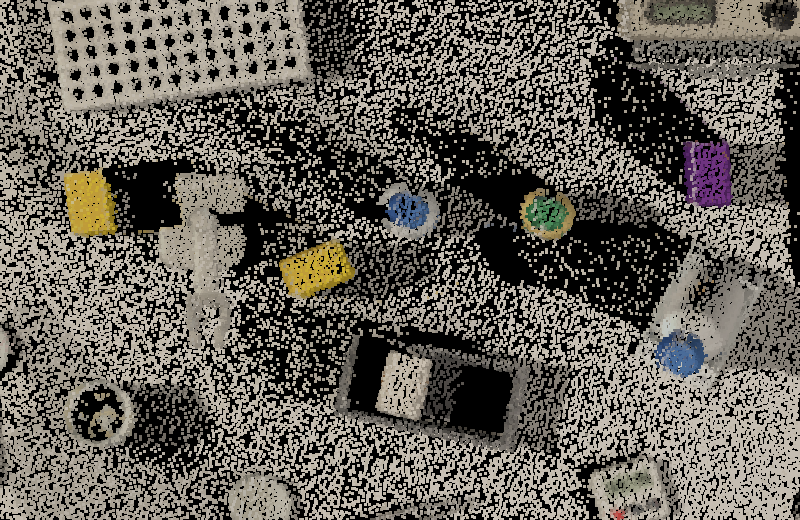

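The top-down map (x = 850−row, y = 400−col) shows:
- medium bottle at (640,-8), about 118 mm high
- amber green-capped bottle at about (638,-147)
- tray centred near (460,-33)
- carton near (465,-5)
- large bottle's cap near (497,-280)

The other blue-capped bottle (785,-517) is right out by the rack, so it doesn't fit. Next I'll fit the geometry numerically.

```bash
cat >> h.py <<'E'
def row(pos,yaw=None,N=8,Rm=None):
    """per-row constant screw from the measured pose to pos with tool down at yaw (or Rm)"""
    from scipy.linalg import expm,logm
    s=r.sense();T=np.eye(4);T[:3,:3]=R.from_euler('xyz',s['tcp_rot'],degrees=True).as_matrix();T[:3,3]=s['tool_pos']
    G=np.eye(4);G[:3,:3]=R.from_euler('xyz',[180,0,yaw],degrees=True).as_matrix() if Rm is None else Rm;G[:3,3]=pos
    D=np.linalg.inv(T)@G;S=expm(np.real(logm(D))/N)
    print('total',D[:3,3].round(1),R.from_matrix(D[:3,:3]).as_rotvec(degrees=True).round(2),'row x%d'%N,(S[:3,3]/1000).round(5),R.from_matrix(S[:3,:3]).as_rotvec(degrees=True).round(3))
def pts(n,x0,x1,y0,y1,z0,z1):
    P=cloud(n).reshape(-1,3);P=P[np.isfinite(P[:,0])]
    return P[(P[:,0]>x0)&(P[:,0]<x1)&(P[:,1]>y0)&(P[:,1]<y1)&(P[:,2]>z0)&(P[:,2]<z1)]
E
python3 - <<'E'
from h import *
from scipy.optimize import least_squares as LS
c=r.calibration('wrist');print(np.array(c['tool_from_camera']).round(3).tolist(),c['vfov'])
def rect(Q):return cv2.minAreaRect(Q[:,:2].astype(np.float32))
def circ(Q,R0):
    s=LS(lambda p:np.hypot(Q[:,0]-p[0],Q[:,1]-p[1])-R0,Q[:,:2].mean(0),loss='soft_l1');return s.x.round(1),len(Q),np.abs(s.fun).mean().round(2)
for n in('scene','side'):
    print(n,'table',np.median(pts(n,380,650,-220,-150,-15,15)[:,2]))
    Q=pts(n,390,530,-140,75,36,50);print('tray',rect(Q),len(Q))
    Q=pts(n,420,510,-50,40,80,100);print('carton top',rect(Q),np.median(Q[:,2]),len(Q),Q.mean(0))
    print('med',circ(pts(n,600,680,-50,35,10,65),26),'green',circ(pts(n,600,680,-190,-105,10,60),24), 'beaker',circ(pts(n,390,490,250,350,10,70),33))
    for nm,b in(('green',(600,680,-190,-105)),('med',(600,680,-50,35)),('beak',(390,490,250,350))):print(nm,np.percentile(pts(n,*b,10,200)[:,2],99))
    # large bottle axis fit: points on cylinder R=30, axis tilt 35deg
    Q=pts(n,470,640,-350,-230,40,160)
    c0=Q
    def f(p):
        a=np.array([-np.cos(p[2])*np.sin(p[3]),-np.sin(p[2])*np.sin(p[3]),np.cos(p[3])]);o=np.array([p[0],p[1],32.]);d=Q-o;h=d@a;rr=np.linalg.norm(d-np.outer(h,a),axis=1)
        return np.where((h>5)&(h<75),rr-30,np.where((h>96)&(h<136),rr-np.clip(rr,12,17),3))
    best=min((LS(f,[580,-290,y,.61],loss='soft_l1',x_scale=[10,10,.1,.1],f_scale=1.5) for y in(-.4,-.2,0,.2,.4)),key=lambda s:s.cost)
    print('large foot x,y,yaw,tilt',best.x.round(3),best.cost,len(Q))
E
```

```text
[[0.0, -0.963, -0.268, 68.746], [1.0, 0.0, -0.0, 0.152], [0.0, -0.268, 0.963, -123.93], [0.0, 0.0, 0.0, 1.0]] 59.26706621947307
scene table 1.3037155097166533
tray ((458.1435241699219, -31.561065673828125), (186.59027099609375, 88.03126525878906), 78.38859558105469) 454
carton top ((463.7024230957031, -4.9834136962890625), (42.540016174316406, 59.53693771362305), 77.46434783935547) 92.18451088095742 227 [462.07139948 -10.62278475  90.66475569]
med (array([639.9,  -7.5]), 277, np.float64(1.51)) green (array([ 636.6, -146.7]), 248, np.float64(1.3)) beaker (array([435.9, 303.4]), 352, np.float64(2.69))
green 105.93749902312254
med 120.65996092953253
beak 83.38208660251223
large foot x,y,yaw,tilt [ 188.205 -734.226    1.869    2.142] 4177.29172996054 1502
side table -0.4131311979193697
tray ((459.47216796875, -31.047447204589844), (183.01942443847656, 87.62916564941406), 78.54689025878906) 494
carton top ((466.156005859375, -1.9493484497070312), (39.97383117675781, 60.08367919921875), 76.3553237915039) 90.73607152072935 302 [467.1236247    2.83381527  89.4439101 ]
med (array([641. ,  -7.8]), 224, np.float64(0.83)) green (array([ 637.5, -147.1]), 104, np.float64(1.0)) beaker (array([436.6, 299.9]), 1227, np.float64(4.72))
green 103.7506087507633
med 118.28698050480733
beak 81.68545634236025
large foot x,y,yaw,tilt [ 297.458 -463.816   -3.344   -0.987] 2541.973795728318 914
```

```bash
python3 -m handwheel '[[0,0,-0.03,0,0,0,0.085],[0,0,-0.03,0,0,0,0.085]]' 40 | tail -3
python3 - <<'E'
from h import *
row([465,-3.5,260],78.2,20)
E
```

```text
ft_force: [1.3, 1.2, 0.9]
finger_gap: 85.0
grip_force: 0.0
total [-425.9 -410.7   50.1] [-0.36  0.24 77.63] row x20 [-0.03173 -0.00395  0.00241] [-0.018  0.012  3.882]
```

Run:
```python
from h import *
import cv2
p=np.load('scene.npz')['p'];q=np.load('side.npz')['p']
a=cv2.resize(p[140:300,260:420],(400,400),interpolation=cv2.INTER_CUBIC);b=cv2.resize(q[100:230,190:350],(400,325),interpolation=cv2.INTER_CUBIC)
o=np.zeros((400,800,3),np.uint8);o[:,:400]=a;o[:325,400:]=b
cv2.imwrite('pics/crop.png',o)
```

```text
(no output)
```

View pics/crop.png

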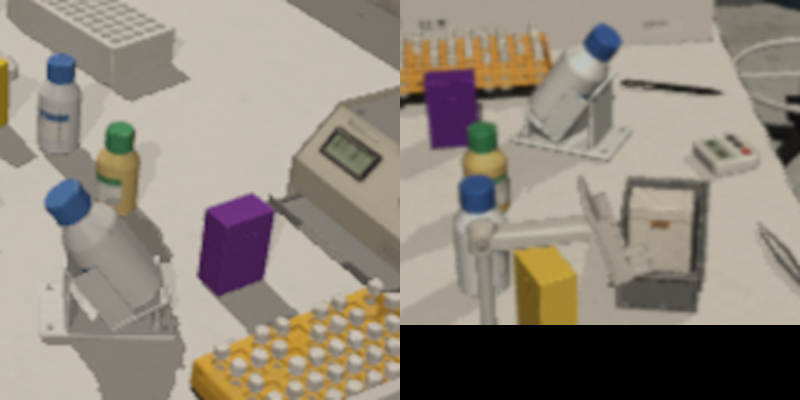

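The crop confirms it: the blue-capped white bottle at crop (60,105) is the medium one. The amber green-capped one at (120,165) measures about 103 mm, so it's the smallest bottle. The pale carton is in the tray at (660,230). Moving above the carton.

```bash
R='[-0.0317,-0.004,0.0024,0,0,3.88,0.085]'; 
python3 -m handwheel '[[-0.0317,-0.004,0.0024,0,0,3.88,0.085],[-0.0317,-0.004,0.0024,0,0,3.88,0.085],[-0.0317,-0.004,0.0024,0,0,3.88,0.085],[-0.0317,-0.004,0.0024,0,0,3.88,0.085],[-0.0317,-0.004,0.0024,0,0,3.88,0.085],[-0.0317,-0.004,0.0024,0,0,3.88,0.085],[-0.0317,-0.004,0.0024,0,0,3.88,0.085],[-0.0317,-0.004,0.0024,0,0,3.88,0.085]]' >/dev/null
python3 -m handwheel '[[-0.0317,-0.004,0.0024,0,0,3.88,0.085],[-0.0317,-0.004,0.0024,0,0,3.88,0.085],[-0.0317,-0.004,0.0024,0,0,3.88,0.085],[-0.0317,-0.004,0.0024,0,0,3.88,0.085],[-0.0317,-0.004,0.0024,0,0,3.88,0.085],[-0.0317,-0.004,0.0024,0,0,3.88,0.085],[-0.0317,-0.004,0.0024,0,0,3.88,0.085],[-0.0317,-0.004,0.0024,0,0,3.88,0.085]]' >/dev/null
python3 -m handwheel '[[-0.0317,-0.004,0.0024,0,0,3.88,0.085],[-0.0317,-0.004,0.0024,0,0,3.88,0.085],[-0.0317,-0.004,0.0024,0,0,3.88,0.085],[-0.0317,-0.004,0.0024,0,0,3.88,0.085],[0,0,0,0,0,0,0.085]]'
python3 - <<'E'
from h import *
from scipy.optimize import least_squares as LS
a,_=snap('wrist');cv2.imwrite('pics/w1.png',cv2.resize(a,(800,600)))
row([465,-3.5,75],78.2,8)
Q=pts('wrist',390,540,-160,90,38,50);print('tray',cv2.minAreaRect(Q[:,:2].astype(np.float32)),np.median(Q[:,2]))
Q=pts('wrist',410,520,-60,60,82,100);print('carton',cv2.minAreaRect(Q[:,:2].astype(np.float32)),np.median(Q[:,2]),len(Q))
E
```

```text
time: 2.02
tool_pos: [463.6, -6.2, 261.3]
tcp_rot: [-179.9, 0.1, 77.8]
ft_force: [-0.2, 1.1, -0.5]
finger_gap: 85.1
grip_force: 0.0
total [  0.9   0.8 186.6] [-0.06  0.04 -0.24] row x8 [1.000e-04 9.000e-05 2.333e-02] [-0.007  0.005 -0.03 ]
tray ((457.4423828125, -31.920989990234375), (179.80279541015625, 88.17868041992188), 78.6617660522461) 45.11383698791809
carton ((463.81640625, -3.550535202026367), (35.842201232910156, 60.18022537231445), 77.52778625488281) 92.41022501538018 2746
```

View pics/w1.png

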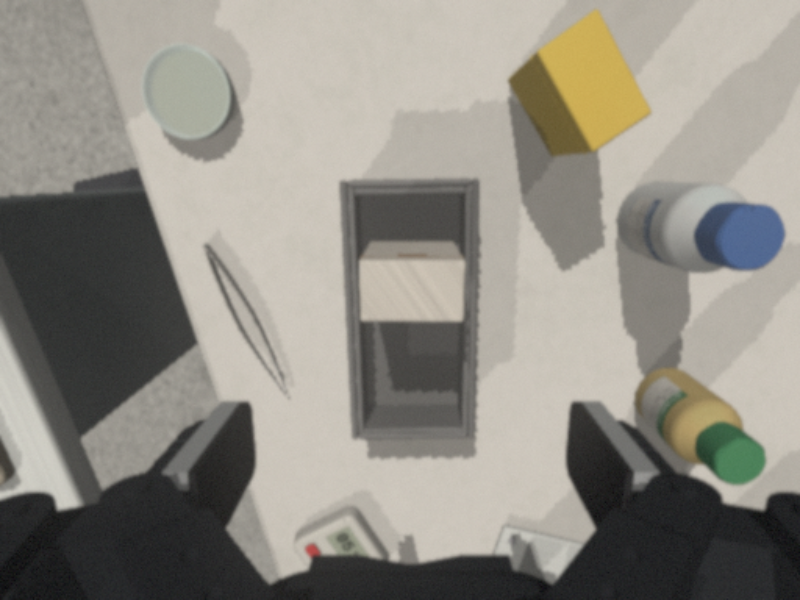

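The wrist view shows the carton top at pixels (360–465, 243–320), towards the far end of the tray (340–478, 180–438). The fit is clean: carton at (463.8,-3.6), tray at (457.4,-31.9). I'll grip the carton across its 60 mm.

```bash
python3 -m handwheel '[[0.0026,0,0.025,0,0,0,0.085],[0,0,0.027,0,0,0,0.085],[0,0,0.027,0,0,0,0.085],[0,0,0.027,0,0,0,0.085],[0,0,0.027,0,0,0,0.085],[0,0,0.027,0,0,0,0.085],[0,0,0.02,0,0,0,0.085],[0,0,0.01,0,0,0,0.085]]'; python3 -m handwheel '[[0,0,0,0,0,0,0.05],[0,0,0,0,0,0,0.05],[0,0,0,0,0,0,0.05],[0,0,0,0,0,0,0.05],[0,0,0,0,0,0,0.05],[0,0,0,0,0,0,0.05]]' 30;  python3 - <<'E'
from h import *
import numpy as np
c=np.array([457.4,-31.9]);a=np.radians(-11.4)
g=c+61.8*np.array([-np.sin(a),np.cos(a)])
row([*g,73.5],78.7,5)
E
```

```text
time: 2.73
tool_pos: [463.5, 2.0, 69.0]
tcp_rot: [-179.7, 0.0, 78.3]
ft_force: [-0.6, 0.1, -0.6]
finger_gap: 85.2
grip_force: 0.0
time: 3.23
tool_pos: [466.3, 0.7, 73.3]
tcp_rot: [179.9, -0.0, 78.2]
ft_force: [-0.1, 0.4, -1.2]
finger_gap: 59.7
grip_force: 32.8
total [28.  -2.5 -0.2] [ 0.1  -0.01 -0.47] row x5 [ 5.61e-03 -4.70e-04 -4.00e-05] [ 0.02  -0.002 -0.094]
```

```bash
python3 -m handwheel '[[0,0,-0.002,0,0,0,0.05],[0.008,-0.001,0,0,0,-0.5,0.05],[0.009,-0.001,0,0,0,0,0.05],[0.009,0,0,0,0,0,0.05],[0.005,0,0,0,0,0,0.05],[0.002,0,0,0,0,0,0.05],[0,0,0.001,0,0,0,0.05],[0,0,0,0,0,0,0.05]]'; python3 -m handwheel '[[0,0,0.001,0,0,0,0.05],[0,0,0,0,0,0,0.05],[0,0,0,0,0,0,0.075],[0,0,0,0,0,0,0.075],[0,0,-0.02,0,0,0,0.075],[0,0,-0.04,0,0,0,0.085],[0,0,-0.04,0,0,0,0.085],[0,0,-0.04,0,0,0,0.085]]'; python3 -m handwheel '[[-0.03,0,-0.02,0,0,0,0.085],[-0.03,0,-0.02,0,0,0,0.085],[0,0,0,0,0,0,0.085],[0,0,0,0,0,0,0.085]]';python3 - <<'E'
from h import *
a,_=snap('wrist');cv2.imwrite('pics/w2.png',a)
print(r.sense()['tool_pos'],r.sense()['tcp_rot'],r.sense()['time'])
Q=pts('wrist',390,540,-160,90,38,48);t=cv2.minAreaRect(Q[:,:2].astype(np.float32));print('tray',t,np.median(Q[:,2]))
Q=pts('wrist',410,530,-60,75,82,100);c=cv2.minAreaRect(Q[:,:2].astype(np.float32));print('carton',c,np.median(Q[:,2]),len(Q))
d=np.subtract(c[0],t[0]);a=np.radians(t[2]-90);print('tray-frame',d@[np.cos(a),np.sin(a)],d@[-np.sin(a),np.cos(a)])
E
```

```text
time: 3.9
tool_pos: [470.2, 33.8, 73.2]
tcp_rot: [180.0, -0.0, 78.8]
ft_force: [-0.5, 0.7, -1.8]
finger_gap: 59.7
grip_force: 33.0
time: 4.57
tool_pos: [469.4, 33.2, 213.3]
tcp_rot: [-179.9, 0.0, 78.7]
ft_force: [0.9, -0.0, 0.0]
finger_gap: 85.2
grip_force: 0.0
time: 4.9
tool_pos: [459.1, -26.8, 253.8]
tcp_rot: [179.8, 0.0, 78.6]
ft_force: [-0.4, -0.2, -0.5]
finger_gap: 85.2
grip_force: 0.0
[458.50698655 -25.76697115 252.30032655] [ 1.79962573e+02 -1.76301871e-02  7.86240153e+01] 4.95
tray ((457.2288818359375, -32.6107177734375), (179.64749145507812, 88.15110778808594), 78.6337890625) 45.09951700835239
carton ((468.268798828125, 28.491182327270508), (35.60235595703125, 60.2956428527832), 78.62732696533203) 92.38963729168918 3218
tray-frame -1.2185168434250935 62.07928140542206
```

The carton now stands at tray frame (-1.2, 62.1), standing square and released. Next I'll look at the large bottle from above.

```bash
python3 -m handwheel '[[-0.0282,0.014,-0.0015,0,0,0,0.085],[-0.0282,0.014,-0.0015,0,0,0,0.085],[-0.0282,0.014,-0.0015,0,0,0,0.085],[-0.0282,0.014,-0.0015,0,0,0,0.085],[-0.0282,0.014,-0.0015,0,0,0,0.085],[-0.0282,0.014,-0.0015,0,0,0,0.085],[-0.0282,0.014,-0.0015,0,0,0,0.085],[-0.0282,0.014,-0.0015,0,0,0,0.085]]' >/dev/null;  python3 -m handwheel '[[-0.0282,0.014,-0.0015,0,0,0,0.085],[-0.0282,0.014,-0.0015,0,0,0,0.085],[0,0,0,0,0,0,0.085],[0,0,0,0,0,0,0.085],[0,0,0,0,0,0,0.085]]'
cat > fit.py <<'E'
from h import *
from scipy.optimize import least_squares as LS
a,_=snap('wrist');cv2.imwrite('pics/w3.png',cv2.resize(a,(800,600)));print(r.sense()['tool_pos'])
def blue(n):
    P=cloud(n);p=np.load(n+'.npz')['p'].astype(int);m=(p[...,0]>p[...,2]+35)&np.isfinite(P[...,0])
    Q=P[m];return Q[(Q[:,0]>440)&(Q[:,0]<560)&(Q[:,1]<-220)&(Q[:,1]>-350)&(Q[:,2]>100)]
for n in('wrist','scene','side'):
    Q=blue(n);print(n,len(Q),Q.mean(0).round(1),Q.max(0).round(),Q.min(0).round())
B=np.vstack([blue(n)[:1500] for n in('wrist','scene','side')])
W=np.vstack([pts(n,490,600,-350,-230,75,160) for n in('wrist','scene','side')])
# W: body points: not blue handled by radial model
def f(p):
    a=np.array([-np.cos(p[2])*np.sin(p[3]),-np.sin(p[2])*np.sin(p[3]),np.cos(p[3])]);o=np.array([p[0],p[1],p[4]])
    def hr(Q):d=Q-o;h=d@a;return h,np.linalg.norm(d-np.outer(h,a),axis=1)
    h,rr=hr(B);e1=np.hypot(np.maximum(0,h-138)+np.maximum(0,108-h),0);side=np.minimum(np.abs(rr-18),np.abs(h-138)) 
    h2,r2=hr(W);body=np.where((h2>15)&(h2<78),r2-30,0)
    return np.r_[e1,side,body]
for cr in(-.3,0,.3):
    s=LS(f,[580,-290,cr,.61,32],loss='soft_l1',x_scale=[10,10,.1,.1,10],f_scale=1);print(s.x.round(3),s.cost.round(1))
    p=s.x
E
python3 fit.py
```

```text
time: 6.03
tool_pos: [540.5, -327.9, 265.2]
tcp_rot: [-179.8, -0.1, 78.8]
ft_force: [0.2, -0.0, -0.1]
finger_gap: 85.1
grip_force: 0.0
[ 540.61259014 -327.64832928  265.8424696 ]
wrist 2014 [ 495.3 -277.4  145.8] [ 517. -261.  156.] [ 474. -296.  130.]
scene 234 [ 491.9 -290.8  142. ] [ 514. -266.  158.] [ 474. -307.  119.]
side 135 [ 497.5 -269.6  138.9] [ 517. -256.  153.] [ 476. -294.  120.]
[ 5.57996e+02 -3.14545e+02 -4.99000e-01  5.97000e-01  3.17150e+01] 2745.0
[ 5.57999e+02 -3.14546e+02 -4.99000e-01  5.97000e-01  3.17150e+01] 2745.0
[ 5.57996e+02 -3.14545e+02 -4.99000e-01  5.97000e-01  3.17150e+01] 2745.0
```

View pics/w3.png

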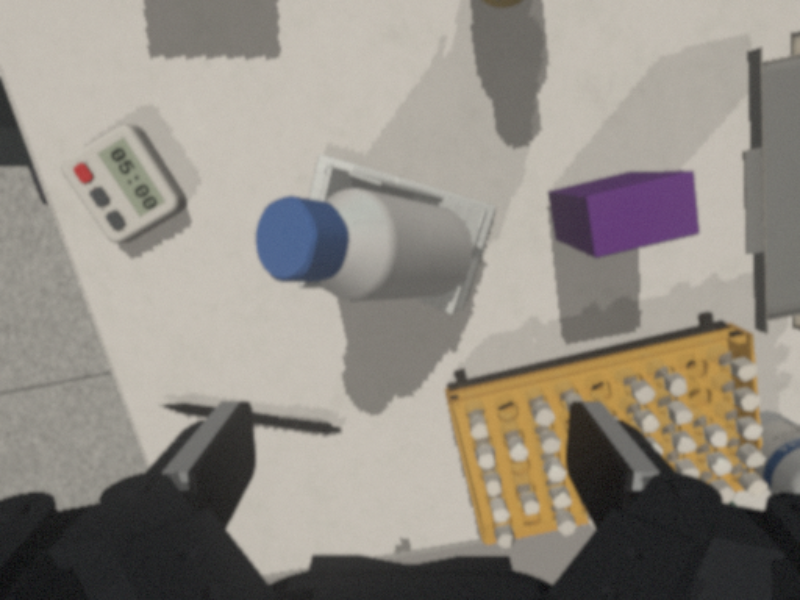

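The view shows the cap at (300,240) and the body at (420,245), leaning along the cradle axis. The fit agrees with the spec: foot at (558,-314.5,31.7), yaw −28.6°, tilt 34–35°. I'll grip along the bottle's axis, closing in the lean plane.

```bash
cat > lb.py <<'E'
from h import *
import sys
e=np.array([.878,-.478,0]);t=.605;a=-e*np.sin(t)+[0,0,np.cos(t)];y=e*np.cos(t)+[0,0,np.sin(t)];z=-a
Rm=np.stack([np.cross(y,z),y,z],1);o=np.array([558,-314.5,31.7])
h=float(sys.argv[1]);print((o+a*h).round(1));row(o+a*h,N=int(sys.argv[2]),Rm=Rm)
E
python3 lb.py 205 8
```

```text
[ 455.6 -258.8  200.3]
total [ 51.  -96.6  65.8] [-34.52  -5.31  16.81] row x8 [ 0.005   -0.01477  0.00456] [-4.316 -0.664  2.101]
```

```bash
python3 -m handwheel '[[0.005,-0.0148,0.0046,-4.32,-0.66,2.1,0.06],[0.005,-0.0148,0.0046,-4.32,-0.66,2.1,0.06],[0.005,-0.0148,0.0046,-4.32,-0.66,2.1,0.06],[0.005,-0.0148,0.0046,-4.32,-0.66,2.1,0.06],[0.005,-0.0148,0.0046,-4.32,-0.66,2.1,0.06],[0.005,-0.0148,0.0046,-4.32,-0.66,2.1,0.06],[0.005,-0.0148,0.0046,-4.32,-0.66,2.1,0.06],[0.005,-0.0148,0.0046,-4.32,-0.66,2.1,0.06]]' >/dev/null; python3 -m handwheel '[[0,0,0,0,0,0,0.06],[0,0,0,0,0,0,0.06],[0,0,0,0,0,0,0.06]]'; python3 lb.py 205 1;python3 lb.py 118 5
python3 - <<'E'
from h import *
a,_=snap('wrist')
P=cloud('wrist');p=a.astype(int);m=(p[...,0]>p[...,2]+35)&np.isfinite(P[...,0]);Q=P[m];Q=Q[(Q[:,1]>-340)&(Q[:,0]<560)]
s=r.sense();Rt=R.from_euler('xyz',s['tcp_rot'],degrees=True).as_matrix();L=(Q-s['tool_pos'])@Rt
print(len(L),np.percentile(L,[2,10,50,90,98],axis=0).round(1))
T=L[L[:,2]<np.percentile(L[:,2],2)+4];print('top face',len(T),T.min(0),T.max(0))
cv2.imwrite('pics/w4.png',cv2.resize(a,(600,450)))
E
```

```text
time: 7.0
tool_pos: [456.8, -260.3, 203.3]
tcp_rot: [145.0, 0.1, 61.5]
ft_force: [1.0, -0.9, 0.3]
finger_gap: 59.7
grip_force: 0.0
[ 455.6 -258.8  200.3]
total [ 0.8 -3.2  1.4] [0.3  0.01 0.09] row x1 [ 0.00081 -0.00318  0.00141] [0.302 0.011 0.086]
[ 499.1 -282.4  128.8]
total [ 0.8 -3.7 88.4] [0.3  0.01 0.09] row x5 [ 0.00016 -0.00069  0.01768] [0.06  0.002 0.017]
3274 [[-15.4 -22.4  67.9]
 [-10.9 -18.5  68.4]
 [  3.6  -5.6  69.2]
 [ 17.2   7.6  72. ]
 [ 20.   11.2  84.9]]
top face 2943 [-18.19852666 -24.03614046  67.04067178] [20.37483232 12.68631759 71.86640488]
```

View pics/w4.png

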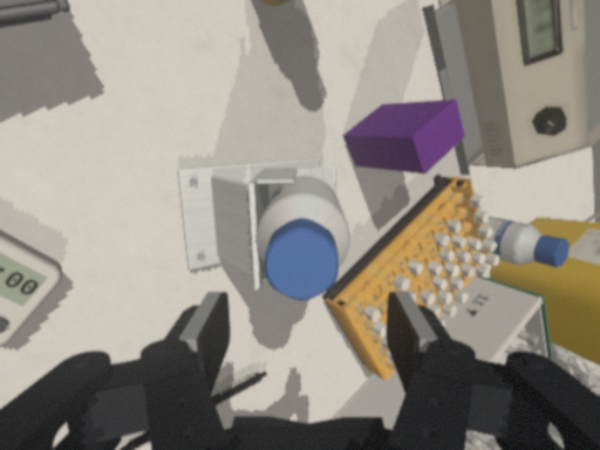

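The view shows the cap face at (302,258). In the tool frame it is centred at about (1,−5.6,69). I'll correct for that, go down the axis and grip.

```bash
python3 -m handwheel '[[0.001,-0.0056,0,0,0,0,0.06],[0,0,0.02,0,0,0,0.06],[0,0,0.02,0,0,0,0.06],[0,0,0.02,0,0,0,0.06],[0,0,0.015,0,0,0,0.06],[0,0,0.008,0,0,0,0.06],[0,0,0.004,0,0,0,0.06],[0,0,0,0,0,0,0.06]]'; python3 -m handwheel '[[0,0,0,0,0,0,0.015],[0,0,0,0,0,0,0.015],[0,0,0,0,0,0,0.015],[0,0,0,0,0,0,0.015],[0,0,0,0,0,0,0.015],[0,0,0,0,0,0,0.015],[0,0,0,0,0,0,0.015]]' 50
```

```text
time: 7.72
tool_pos: [496.6, -281.6, 126.4]
tcp_rot: [145.2, 0.0, 61.4]
ft_force: [-0.2, 0.4, -0.3]
finger_gap: 59.8
grip_force: 0.0
time: 8.3
tool_pos: [497.7, -282.7, 130.3]
tcp_rot: [144.8, 0.1, 61.4]
ft_force: [3.9, -2.8, 5.5]
finger_gap: 29.5
grip_force: 51.9
```

```bash
python3 -m handwheel '[[0,0,-0.005,0,0,0,0.015],[0,0,-0.015,0,0,0,0.015],[0,0,-0.018,0,0,0,0.015],[0,0,-0.018,0,0,0,0.015],[0,0,-0.018,0,0,0,0.015],[0,0,-0.018,0,0,0,0.015],[0,0,-0.018,0,0,0,0.015],[0,0,-0.01,0,0,0,0.015]]';  python3 -m handwheel '[[0,0,0,0,0,0,0.015],[0,0,0,4.4,0,0,0.015],[0,0,0,4.4,0,0,0.015],[0,0,0,4.4,0,0,0.015],[0,0,0,4.4,0,0,0.015],[0,0,0,4.4,0,0,0.015],[0,0,0,4.4,0,0,0.015],[0,0,0,4.4,0,0,0.015]]'; python3 -m handwheel '[[0,0,0,4.4,0,0,0.015],[0,0,0,0,0,0,0.015],[0,0,0,0,0,0,0.015]]'
python3 - <<'E'
from h import *
c=np.array([457.3,-32.2]);a=np.radians(-11.4)
g=c-49.5*np.array([-np.sin(a),np.cos(a)]);print(g)
row([*g,220],78.6,10)
E
```

```text
time: 8.97
tool_pos: [434.8, -247.7, 226.4]
tcp_rot: [145.1, 0.0, 61.4]
ft_force: [1.0, -0.2, -2.2]
finger_gap: 29.5
grip_force: 53.3
time: 9.63
tool_pos: [435.5, -248.1, 223.8]
tcp_rot: [176.3, 0.0, 61.4]
ft_force: [0.3, 0.4, -2.9]
finger_gap: 29.5
grip_force: 53.1
time: 9.88
tool_pos: [435.8, -248.1, 222.9]
tcp_rot: [-179.5, -0.0, 61.4]
ft_force: [0.5, -0.6, -1.3]
finger_gap: 29.4
grip_force: 53.3
[447.51596165 -80.72342314]
total [152.6 -69.7   3.5] [ -0.48  -0.09 -17.19] row x10 [ 0.01612 -0.00488  0.00032] [-0.048 -0.009 -1.719]
```

```bash
python3 -m handwheel '[[0.0161,-0.0049,0.0003,-0.05,0,-1.72,0.015],[0.0161,-0.0049,0.0003,-0.05,0,-1.72,0.015],[0.0161,-0.0049,0.0003,-0.05,0,-1.72,0.015],[0.0161,-0.0049,0.0003,-0.05,0,-1.72,0.015],[0.0161,-0.0049,0.0003,-0.05,0,-1.72,0.015],[0.0161,-0.0049,0.0003,-0.05,0,-1.72,0.015],[0.0161,-0.0049,0.0003,-0.05,0,-1.72,0.015],[0.0161,-0.0049,0.0003,-0.05,0,-1.72,0.015]]' >/dev/null; python3 -m handwheel '[[0.0161,-0.0049,0.0003,-0.05,0,-1.72,0.015],[0.0161,-0.0049,0.0003,-0.05,0,-1.72,0.015],[0,0,0,0,0,0,0.015],[0,0,0,0,0,0,0.015],[0,0,0,0,0,0,0.015]]'
python3 - <<'E'
from h import *
from scipy.optimize import least_squares as LS
s=r.sense();print(s['tool_pos'],s['tcp_rot'])
Q=[]
for n in('scene','side'):
    snap(n);q=pts(n,400,495,-130,-30,92,195);print(n,len(q),np.percentile(q,[1,99],axis=0).round(1));Q.append(q)
for q in Q+[np.vstack(Q)]:
    q=q[(q[:,2]>110)&(q[:,2]<180)]
    def f(p):
        a=np.array([p[2],p[3],1]);a/=np.linalg.norm(a);d=q-[p[0],p[1],140];h=d@a;return np.linalg.norm(d-np.outer(h,a),axis=1)-30
    o=LS(f,[448,-80,0,0],loss='soft_l1',f_scale=1);print(o.x.round(3),np.abs(o.fun).mean().round(2))
    a=o.x;print('foot',a[:2]-a[2:]*37)
E
```

```text
time: 10.97
tool_pos: [446.9, -81.2, 222.2]
tcp_rot: [179.8, 0.0, 78.6]
ft_force: [-0.0, 0.2, -1.9]
finger_gap: 29.2
grip_force: 53.3
[446.90949791 -81.19764544 222.17272246] [1.79755460e+02 4.50888008e-06 7.85752987e+01]
scene 707 [[ 417.5 -112.6  105.1]
 [ 473.4  -75.2  194.7]]
side 824 [[421.5 -80.7 104.6]
 [479.3 -48.2 194.1]]
[ 4.48275e+02 -7.98610e+01 -1.70000e-02 -1.40000e-02] 1.17
foot [448.90193149 -79.34444127]
[ 4.4938e+02 -8.0678e+01 -1.3000e-02 -7.0000e-03] 1.06
foot [449.86194231 -80.40254397]
[ 4.48872e+02 -8.03280e+01 -1.60000e-02 -1.10000e-02] 1.18
foot [449.4692969  -79.91821052]
```

The bottle hangs upright (within 1°) over the tray's near-end slot. I'll lower it 3 mm inward of the end wall and slow down near the floor.

```bash
python3 -m handwheel '[[0.003,0,0.015,0,0,0,0.015],[0,0,0.018,0,0,0,0.015],[0,0,0.018,0,0,0,0.015],[0,0,0.015,0,0,0,0.015],[0,0,0.012,0,0,0,0.015],[0,0,0.008,0,0,0,0.015],[0,0,0,0,0,0,0.015],[0,0,0,0,0,0,0.015]]'; python3 -m handwheel '[[0,0,0.004,0,0,0,0.015],[0,0,0.003,0,0,0,0.015],[0,0,0,0,0,0,0.015],[0,0,0,0,0,0,0.015]]';python3 -m handwheel '[[0,0,0.002,0,0,0,0.015],[0,0,0,0,0,0,0.015],[0,0,0.001,0,0,0,0.015],[0,0,0,0,0,0,0.015]]'
```

```text
time: 11.73
tool_pos: [447.9, -78.2, 136.2]
tcp_rot: [179.9, -0.0, 78.6]
ft_force: [0.2, -0.2, -2.6]
finger_gap: 29.2
grip_force: 53.3
time: 12.07
tool_pos: [448.1, -78.0, 129.3]
tcp_rot: [179.8, -0.0, 78.6]
ft_force: [0.4, 0.4, -1.8]
finger_gap: 29.8
grip_force: 53.2
time: 12.4
tool_pos: [447.9, -78.0, 126.0]
tcp_rot: [179.9, -0.0, 78.6]
ft_force: [0.5, -0.6, -2.8]
finger_gap: 29.1
grip_force: 53.3
```

```bash
python3 -m handwheel '[[0,0,0.002,0,0,0,0.015],[0,0,0,0,0,0,0.015]]' | grep -E 'pos|force';python3 -m handwheel '[[0,0,0.001,0,0,0,0.015],[0,0,0,0,0,0,0.015]]'| grep -E 'pos|force';python3 -m handwheel '[[0,0,0.001,0,0,0,0.015],[0,0,0,0,0,0,0.015]]'| grep -E 'pos|force'
```

```text
tool_pos: [448.2, -78.0, 124.4]
ft_force: [-0.3, 0.7, -0.3]
grip_force: 53.5
tool_pos: [448.5, -78.0, 124.3]
ft_force: [-1.9, 2.1, 8.0]
grip_force: 54.6
tool_pos: [448.9, -78.0, 124.2]
ft_force: [-4.1, 3.6, 14.4]
grip_force: 55.6
```

Floor contact is at about 124.3. I'll ease off and slide gently towards the end wall.

```bash
python3 -m handwheel '[[0,0,-0.0018,0,0,0,0.015],[-0.002,0,0,0,0,0,0.015],[0,0,0,0,0,0,0.015]]' | grep -E 'pos|force';python3 -m handwheel '[[-0.0015,0,0,0,0,0,0.015],[0,0,0,0,0,0,0.015]]'| grep -E 'pos|force';python3 -m handwheel '[[-0.001,0,0,0,0,0,0.015],[0,0,0,0,0,0,0.015]]'| grep -E 'pos|force'
```

```text
tool_pos: [447.9, -80.0, 124.3]
ft_force: [0.0, 2.9, 3.6]
grip_force: 54.2
tool_pos: [447.7, -81.4, 124.3]
ft_force: [0.6, 4.0, 4.9]
grip_force: 54.4
tool_pos: [447.5, -82.5, 124.3]
ft_force: [0.5, 3.7, 6.2]
grip_force: 54.4
```

```bash
python3 -m handwheel '[[0,0,0,0,0,0,0.05],[0,0,0,0,0,0,0.05],[0,0,0,0,0,0,0.05],[0,0,-0.01,0,0,0,0.05],[0,0,-0.03,0,0,0,0.05],[0,0,-0.04,0,0,0,0.05],[0,0,-0.04,0,0,0,0.05],[0,0,0,0,0,0,0.05]]'
python3 - <<'E'
from h import *
row([640.5,-7.6,240],78.6,8)
for n in('scene','side'):
    snap(n);q=pts(n,400,495,-130,-40,30,150);q=q[(q[:,2]>50)&(q[:,2]<92)]
    c=np.array([458.8,-31.3]) if n!='x' else 0
    x,y=q[:,0].mean(),q[:,1].mean()
    from scipy.optimize import least_squares as LS
    o=LS(lambda p:np.hypot(q[:,0]-p[0],q[:,1]-p[1])-30,[448,-80],loss='soft_l1');a=np.radians(-11.4);d=o.x-c;print(n,o.x,d@[np.cos(a),np.sin(a)],d@[-np.sin(a),np.cos(a)])
E
```

```text
time: 14.15
tool_pos: [450.3, -83.6, 253.6]
tcp_rot: [179.1, 0.1, 78.6]
ft_force: [1.0, -0.3, 0.5]
finger_gap: 49.8
grip_force: 0.0
total [112.1 171.2  16.2] [ 0.88  0.06 -0.01] row x8 [0.01401 0.02141 0.00188] [ 0.11   0.008 -0.001]
scene [449.02807729 -80.99802192] 0.24404467964841792 -50.64903057272458
side [450.07494692 -81.39848815] 1.3494158921103663 -50.834674613817576
```

The large bottle stands at tray y≈−50.7. Now the medium bottle.

```bash
python3 -m handwheel '[[0.014,0.0214,0.001,0,0,0,0.06],[0.014,0.0214,0.001,0,0,0,0.06],[0.014,0.0214,0.001,0,0,0,0.06],[0.014,0.0214,0.001,0,0,0,0.06],[0.014,0.0214,0.001,0,0,0,0.06],[0.014,0.0214,0.001,0,0,0,0.06],[0.014,0.0214,0.001,0,0,0,0.06],[0.014,0.0214,0.001,0,0,0,0.06]]' >/dev/null; python3 -m handwheel '[[0,0,0,0,0,0,0.06],[0,0,0,0,0,0,0.06],[0,0,0,0,0,0,0.06]]'
python3 - <<'E'
from h import *
a,_=snap('wrist')
P=cloud('wrist');p=a.astype(int);m=(p[...,0]>p[...,2]+35)&np.isfinite(P[...,0]);Q=P[m]
s=r.sense();Rt=R.from_euler('xyz',s['tcp_rot'],degrees=True).as_matrix()
print(s['tool_pos']);Q=Q[Q[:,2]>113];L=(Q-s['tool_pos'])@Rt
print(len(L),np.percentile(L,[1,50,99],axis=0).round(1),np.median(Q,0))
E
```

```text
time: 15.17
tool_pos: [635.8, -6.6, 234.9]
tcp_rot: [-180.0, 0.0, 78.6]
ft_force: [-0.1, -0.0, 0.3]
finger_gap: 60.0
grip_force: 0.0
[635.77797236  -6.79189174 235.60018274]
1569 [[-124.6 -163.6   50.3]
 [   0.8    2.4  117.7]
 [  15.9   18.   121.2]] [638.34620603  -6.42757125 117.8835359 ]
```

```bash
python3 -m handwheel '[[0,0.003,0.025,0,0,0,0.06],[0,0,0.025,0,0,0,0.06],[0,0,0.025,0,0,0,0.06],[0,0,0.025,0,0,0,0.06],[0,0,0.018,0,0,0,0.06],[0,0,0.012,0,0,0,0.06],[0,0,0.005,0,0,0,0.06],[0,0,0,0,0,0,0.06]]'; python3 -m handwheel '[[0,0,0,0,0,0,0.015],[0,0,0,0,0,0,0.015],[0,0,0,0,0,0,0.015],[0,0,0,0,0,0,0.015],[0,0,0,0,0,0,0.015],[0,0,0,0,0,0,0.015],[0,0,0,0,0,0,0.015]]' 50;  python3 -m handwheel '[[0,0,-0.005,0,0,0,0.015],[0,0,-0.02,0,0,0,0.015],[0,0,-0.03,0,0,0,0.015],[0,0,-0.03,0,0,0,0.015],[0,0,-0.025,0,0,0,0.015],[0,0,0,0,0,0,0.015],[0,0,0,0,0,0,0.015],[0,0,0,0,0,0,0.015]]'
python3 - <<'E'
from h import *
c=np.array([458,-31.8]);a=np.radians(-11.4)
g=c+11.7*np.array([-np.sin(a),np.cos(a)]);print(g)
row([*g,210],78.6,8)
E
```

```text
time: 15.88
tool_pos: [639.1, -7.3, 100.6]
tcp_rot: [180.0, -0.0, 78.6]
ft_force: [-0.3, -0.6, 0.7]
finger_gap: 60.2
grip_force: 0.0
time: 16.47
tool_pos: [641.2, -7.1, 103.7]
tcp_rot: [179.7, -0.0, 78.6]
ft_force: [-2.6, 0.5, 7.5]
finger_gap: 33.1
grip_force: 49.4
time: 17.13
tool_pos: [639.5, -7.0, 210.9]
tcp_rot: [179.9, -0.0, 78.6]
ft_force: [-0.2, -0.3, -2.8]
finger_gap: 33.0
grip_force: 50.0
[460.31259088 -20.33082726]
total [ -48.5 -173.     0.5] [ 0.11 -0.02 -0.01] row x8 [-6.060e-03 -2.163e-02  9.000e-05] [ 0.013 -0.003 -0.001]
```

Run:
```python
from h import *
from scipy.optimize import least_squares as LS
s=r.sense();print(s['tool_pos'],s['finger_gap'])
Q=[]
for n in('scene','side'):
    snap(n);q=pts(n,590,690,-60,45,85,190);print(n,len(q),np.percentile(q,[1,99],axis=0).round(1));Q.append(q)
for q in Q+[np.vstack(Q)]:
    q=q[(q[:,2]>112)&(q[:,2]<166)]
    def f(p):
        a=np.array([p[2],p[3],1]);a/=np.linalg.norm(a);d=q-[p[0],p[1],140];h=d@a;return np.linalg.norm(d-np.outer(h,a),axis=1)-26
    o=LS(f,[640,-8,0,0],loss='soft_l1',f_scale=1);print(o.x.round(3),np.abs(o.fun).mean().round(2))
p=np.load('scene.npz')['p'];q=np.load('side.npz')['p']
a=cv2.resize(p[100:240,210:350],(400,400),interpolation=cv2.INTER_CUBIC);b=cv2.resize(q[90:230,160:300],(400,400),interpolation=cv2.INTER_CUBIC)
cv2.imwrite('pics/med.png',np.hstack([a,b]))
```

```text
[639.48255616  -7.03045699 210.87117106] 33.02425807260814
scene 459 [[611.7 -36.  112.5]
 [657.7   0.7 189.4]]
side 739 [[613.8  -5.8 109.5]
 [664.   20.6 189.3]]
[ 6.38426e+02 -7.43200e+00  3.00000e-03 -9.00000e-03] 1.44
[ 6.39181e+02 -7.47400e+00  1.30000e-02 -8.00000e-03] 0.93
[ 6.38904e+02 -7.48500e+00  9.00000e-03 -9.00000e-03] 1.15
```

View pics/med.png

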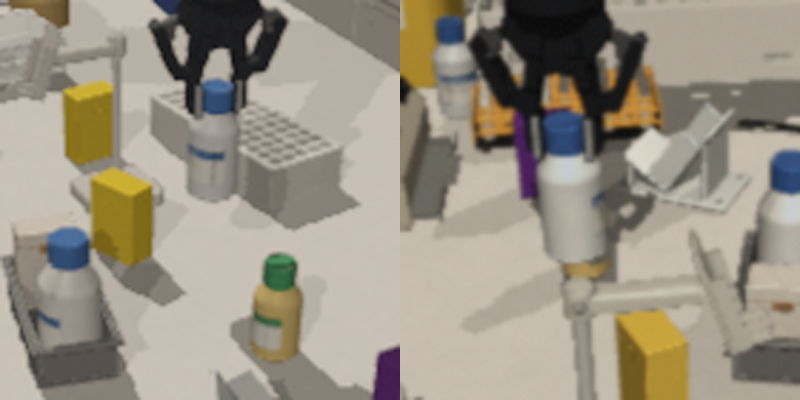

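The bottle hangs upright, centred under the jaws and held on the cap's corners (33 mm gap). The large bottle is standing in the tray. Carrying the medium one over the gap.

```bash
python3 -m handwheel '[[0,0,-0.01,0,0,0,0.015],[-0.0069,-0.0247,0,0,0,0,0.015],[-0.0069,-0.0247,0,0,0,0,0.015],[-0.0069,-0.0247,0,0,0,0,0.015],[-0.0069,-0.0247,0,0,0,0,0.015],[-0.0069,-0.0247,0,0,0,0,0.015],[-0.0069,-0.0247,0,0,0,0,0.015],[-0.0069,-0.0247,0,0,0,0,0.015]]' >/dev/null; python3 -m handwheel '[[0,0,0,0,0,0,0.015],[0,0,0,0,0,0,0.015],[0,0,0,0,0,0,0.015]]'
python3 - <<'E'
from h import *
from scipy.optimize import least_squares as LS
print(r.sense()['tool_pos'])
Q=[];a=np.radians(-11.4);M=np.array([[np.cos(a),np.sin(a)],[-np.sin(a),np.cos(a)]])
for n in('scene','side'):
    snap(n);Q.append(pts(n,415,505,-60,25,105,200))
    q=pts(n,390,530,-140,75,36,48);print(n,'tray',cv2.minAreaRect(q[:,:2].astype(np.float32)))
for q in Q:
    print('foot z',np.percentile(q[:,2],1))
    q=q[(q[:,2]>120)&(q[:,2]<185)]
    def f(p):
        a=np.array([p[2],p[3],1]);a/=np.linalg.norm(a);d=q-[p[0],p[1],140];h=d@a;return np.linalg.norm(d-np.outer(h,a),axis=1)-26
    o=LS(f,[460,-20,0,0],loss='soft_l1',f_scale=1);print(o.x.round(3),np.abs(o.fun).mean().round(2),'tray frame',M@(o.x[:2]-[458.8,-31.3]))
E
```

```text
time: 18.15
tool_pos: [461.1, -20.3, 221.3]
tcp_rot: [179.8, -0.0, 78.6]
ft_force: [0.0, -0.1, -1.8]
finger_gap: 33.0
grip_force: 50.4
[461.11758436 -20.25401965 221.34535332]
scene tray ((457.7966613769531, -34.325279235839844), (180.3599853515625, 88.33793640136719), 78.30564880371094)
side tray ((459.69598388671875, -30.222579956054688), (182.2222900390625, 87.73841857910156), 78.56236267089844)
foot z 122.59986463455955
[ 4.60241e+02 -2.02250e+01  7.00000e-03 -9.00000e-03] 1.28 tray frame [-0.77660464 11.14138617]
foot z 120.53049389797788
[ 4.61751e+02 -2.08650e+01  1.00000e-02  2.00000e-03] 0.94 tray frame [ 0.83052183 10.81206305]
```

```bash
python3 -m handwheel '[[0.0005,0,0.018,0,0,0,0.015],[0,0,0.02,0,0,0,0.015],[0,0,0.02,0,0,0,0.015],[0,0,0.018,0,0,0,0.015],[0,0,0.015,0,0,0,0.015],[0,0,0.01,0,0,0,0.015],[0,0,0,0,0,0,0.015],[0,0,0,0,0,0,0.015]]'; python3 -m handwheel '[[0,0,0.005,0,0,0,0.015],[0,0,0.003,0,0,0,0.015],[0,0,0,0,0,0,0.015],[0,0,0,0,0,0,0.015]]'| grep -E 'pos|force';python3 -m handwheel '[[0,0,0.0015,0,0,0,0.015],[0,0,0,0,0,0,0.015]]'| grep -E 'pos|force'
```

```text
time: 18.92
tool_pos: [461.1, -19.7, 119.8]
tcp_rot: [179.9, -0.0, 78.6]
ft_force: [0.0, -1.1, -1.8]
finger_gap: 33.1
grip_force: 50.3
tool_pos: [461.3, -19.8, 112.3]
ft_force: [-0.6, 0.1, -1.1]
grip_force: 50.4
tool_pos: [461.2, -19.8, 110.6]
ft_force: [-0.6, -1.2, -2.1]
grip_force: 50.4
```

```bash
python3 -m handwheel '[[0,0,0.001,0,0,0,0.015],[0,0,0,0,0,0,0.015]]'| grep -E 'pos|force';python3 -m handwheel '[[0,0,0.001,0,0,0,0.015],[0,0,0,0,0,0,0.015]]'| grep -E 'pos|force';python3 -m handwheel '[[0,0,0.001,0,0,0,0.015],[0,0,0,0,0,0,0.015]]'| grep -E 'pos|force'
```

```text
tool_pos: [461.1, -19.7, 109.4]
ft_force: [1.2, -0.1, -2.1]
grip_force: 50.4
tool_pos: [461.0, -19.7, 108.3]
ft_force: [0.0, -0.4, -2.1]
grip_force: 50.4
tool_pos: [461.3, -19.7, 107.8]
ft_force: [-1.2, 0.3, 2.0]
grip_force: 50.7
```

Touching the floor at 107.8, as predicted. I'll release and rise straight up.

```bash
python3 -m handwheel '[[0,0,0,0,0,0,0.055],[0,0,0,0,0,0,0.055],[0,0,0,0,0,0,0.055],[0,0,-0.01,0,0,0,0.055],[0,0,-0.03,0,0,0,0.055],[0,0,-0.04,0,0,0,0.055],[0,0,-0.04,0,0,0,0.055],[0,0,-0.04,0,0,0,0.055]]' | grep -E 'time|pos|gap|force';python3 -m handwheel '[[-0.02,0,-0.03,0,0,0,0.055],[-0.02,0,-0.02,0,0,0,0.055],[0,0,0,0,0,0,0.055],[0,0,0,0,0,0,0.055]]' >/dev/null
python3 - <<'E'
from h import *
from scipy.optimize import least_squares as LS
a,_=snap('wrist');b,_=snap('side')
cv2.imwrite('pics/end.png',np.hstack([cv2.resize(a,(400,300)),cv2.resize(b[90:260,200:427],(400,300))]))
A=np.radians(-11.4);M=np.array([[np.cos(A),np.sin(A)],[-np.sin(A),np.cos(A)]]);snap('scene')
for n in('scene','side','wrist'):
    c=[457.3,-32.2] if n=='wrist' else [458.8,-31.3]
    q=pts(n,400,530,-140,70,50,150);t=(q[:,:2]-c)@M.T
    for nm,l,h,z,rad in(('large',-85,-18,(50,95),30),('med',-16,40,(50,80),26)):
        k=t[(t[:,1]>l)&(t[:,1]<h)&(q[:,2]>z[0])&(q[:,2]<z[1])]
        if len(k)<20:print(n,nm,'few');continue
        o=LS(lambda p:np.hypot(k[:,0]-p[0],k[:,1]-p[1])-rad,[0,(l+h)/2],loss='soft_l1');print(n,nm,o.x.round(1),len(k))
    for nm,l,h in(('large',-85,-30),('med',-12,30),('carton',46,80)):
        k=(t[:,1]>l)&(t[:,1]<h);print(nm,'top z',np.percentile(q[k,2],98).round(1))
print(r.sense()['time'])
E
```

```text
time: 20.58
tool_pos: [460.1, -19.6, 269.9]
ft_force: [0.7, -0.1, -1.3]
finger_gap: 55.1
grip_force: 0.0
scene large [ -0.1 -50.4] 317
scene med [-4.4 16.7] 32
large top z 143.9
med top z 124.3
carton top z 95.2
side large [  1.1 -50.9] 113
side med few
large top z 142.0
med top z 122.1
carton top z 93.2
wrist large [  0.3 -50.4] 367
wrist med [-0.7 11.7] 60
large top z 143.1
med top z 123.2
carton top z 94.0
21.0667
```

View pics/end.png

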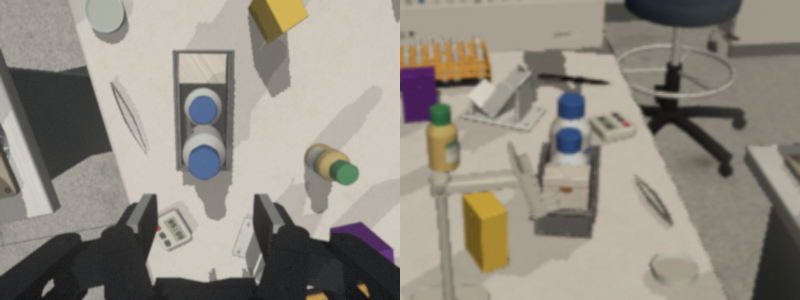

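The picture shows the carton (205,68), medium bottle (203,108) and large bottle (204,155) upright in one row in the tray. The tops are at about 142, 122 and 92 mm, so all three stand on the floor. The smallest bottle is still standing, and the gripper is clear.

```bash
python3 -c "
from bench import r
print(r.hand_in())"
```

```text
the job is handed in; nothing more can be done
None
```

The job is handed in: the carton, medium bottle and large bottle stand upright in one row on the tray floor, finished at about 21 s of the 67 s allowed. The smallest bottle and beaker were left alone, and no verdict came back on hand-in.

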